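# Close and pin the bridge-gluing jig

### The job

Swing the hinged upper half of the wooden gluing jig fully shut, then take the loose pin from its stand and push it down through the sprung plate and the lined-up holes of both halves until its collar sits on the plate. Keep pushing the pin down so that the sprung plate is squeezed flat against the upper half and the halves stay pressed shut; finish while still holding it pressed down like that, do not let go. Leave the glue jar, tape roll and hand plane alone.

Things in the scene. Friction and masses are not known exactly. Their poses are not given: they have to be found in the camera images.
- jig: Fixed plywood lower half of the gluing jig, 190 x 150 x 40 mm high, standing on the bench. Origin: centre of its underside; z up. Its x axis points from the free front edge to the hinge; the hinge line is parallel to its y axis, at x = +85 mm, z = 40 mm. A hole of 15 mm diameter goes down through it at x = -35 mm, y = 0.
- jig_hole (a point): Centre of the mouth of the hole in the lower half, on its top face, 40 mm above the bench; axes as jig. The hole is 40 mm deep (down to the bench).
- lid (a joint): Hinge angle of the upper half (rad): 0 shut, grows as it opens, at most 1.2. Friction (0.4 N m) keeps it at any angle; 0.25 kg, needs under 5 N at the free edge to close. Plywood board 170 mm from hinge line to free edge (towards the jig's -x when shut), 150 mm wide, 15 mm thick; shut, its top is 55 mm above the bench. 15 mm hole in line with the lower one, 120 mm from the hinge line.
- lid_hinge (a point): Middle of the hinge line, 40 mm above the bench. Axes turn with the upper half: -x along the board to its free edge, z its outward normal; the outer (top) face is at z = +15.5 mm. On that face are two battens, 120 x 18 x 12 mm high, along x, centred at x = -85 mm, y = +55 and -55 mm.
- lid_push (a point): Point on the outer face of the upper half where it can be pushed, on the centreline, 157 mm from the hinge line, 13 mm from the free edge; axes turn with the upper half as lid_hinge.
- plate (a joint): How far the sprung plate is pressed down towards the upper half (m): 0 at rest, 0.006 flat against the upper half. It takes about 4 N to start and 10 N at full travel and springs back when let go. The plate is square steel, 44 x 44 x 5 mm, on four small springs, over the hole of the upper half, with a hole of 15 mm diameter in line with it.
- plate_hole (a point): Centre of the hole's mouth on the top face of the sprung plate; with the upper half shut and the plate at rest it is 66.5 mm above the bench, right above jig_hole. Moves with upper half and plate.
- rack: Fixed wooden stand block, 70 x 70 x 62 mm high, with one upright through hole of 16 mm diameter at its centre, in which the pin stands at the start. Origin: centre of its underside.
- pin: Loose upright steel pin with a wooden grip, about 90 g. Origin: centre of its lower tip; z along the pin to the grip. Shank 12 mm diameter from 0 to 56 mm (its lowest 8 mm taper to 6 mm diameter), collar 30 mm diameter from 56 to 60 mm, cylindrical grip 22 mm diameter from 60 to 96 mm. In the stand the collar rests on the block's top and the grip sticks up.
- glue: Bystander: closed glue jar, 56 mm diameter, 85 mm high; origin at its underside. Leave it alone.
- tape: Bystander: roll of paper tape lying flat, 96 mm outer diameter, 24 mm high; origin at its underside. Leave it alone.
- plane: Bystander: small hand plane, 50 x 150 mm, 42 mm high; origin at its underside. Leave it alone.
There are look-alikes about, which are no part of the job. Several things have the shape of the pin; the one meant has the colours described above.

How it is judged (in metres and radians):
On the way, in this order (a step that is already met when the one before it is completed fails the run):
1. the upper half is shut while the pin is not yet in the jig's hole (value of joint lid below 0.035 rad and horizontal distance between pin and jig_hole above 0.03 m), for 0.2 s.
2. with the upper half shut, the pin has passed through it into the lower half (value of joint lid below 0.06 rad and z of pin in the frame of jig_hole below -0.015 m and angle between pin's own z axis and vertical below 0.12 rad and x of pin in the frame of jig_hole between -0.004 and 0.004 m and y of pin in the frame of jig_hole between -0.004 and 0.004 m), for 0.1 s.
At the end, for the whole second after the job is handed in: Upper half shut (under 0.02 rad); pin upright (0.12 rad) in both holes, within 4 mm of their axis, tip over 31 mm below the lower half's top; fingers still on the pin, at rest, holding the sprung plate down more than 4 of its 6 mm (value of joint lid below 0.02 rad and value of joint plate above 0.004 m and z of pin in the frame of jig_hole below -0.031 m and angle between pin's own z axis and vertical below 0.12 rad and x of pin in the frame of jig_hole between -0.004 and 0.004 m and y of pin in the frame of jig_hole between -0.004 and 0.004 m and contact force between the fingers and pin above 1 N and linear speed of pin below 0.02 m/s); the arm keeps its last pose, push and grip.
It fails at once if the glue jar is disturbed (moved over 30 mm) (distance of glue from where it was at the start of the episode above 0.03 m).
It fails at once if the tape roll is disturbed (moved over 30 mm) (distance of tape from where it was at the start of the episode above 0.03 m).
It fails at once if the hand plane is disturbed (moved over 30 mm) (distance of plane from where it was at the start of the episode above 0.03 m).
It also fails if it takes over 58 s, if anything falls off the work surface, if the arm or the gripper's body presses on something with over 40 N, if the wrist force passes 120 N, or if a joint passes its speed limit or range.

### The arm

A 7-joint arm with a two-finger parallel gripper is mounted at the origin on the work surface. World frame = base frame: x ahead of the robot, y to its left, z up, the work surface at z = 0. Lengths are in m, angles in degrees, forces in N, time in s.
With the tool pointing down it reaches from about 0.4 to 0.75 m from the base axis. Payload 19.5 kg.
Tool frame: the origin (TCP) lies at the very end of the fingers, on their centre line; the grasp point (between the pads) lies 19 mm behind it; z points along the fingers, y is the direction in which the jaws open and shut (so a half turn about z gives the same grasp; the last joint's range is limited). The gripper opens to 85 mm and grips with 20 to 120 N. Pads are 22 mm wide; open, the fingers measure 114 mm over their backs; the gripper's body (76 mm by 85 mm) begins 54 mm behind the grasp point. The pads swing forward as they close: fully open they stand 13 mm farther back than shut.
Start: joints at [62.011, 40.479, -1.581, 85.061, 1.261, 54.483, -4.326], TCP at [0.248, -0.519, 0.231] pointing down, gripper open.
Joint ranges: [-155.06, 155.06], [-18.47, 123.98], [-90, 86.84], [0, 140.48], [-83.41, 263.41], [0, 116], [-161.91, 161.91]. Speed limits (degrees/s): [108.29, 108.29, 147.25, 147.25, 172.46, 172.46, 172.46].

### API

Orientations are given as [roll, pitch, yaw] about the fixed x, y, z axes, in that order (R = Rz(yaw) Ry(pitch) Rx(roll)).
In Python, from workcell import bot gives the robot as it stands.
- The arm moves only by the tool servo_tool, never from a script. Its argument "increments" is a list of rows, each an object of numbers: "hand": the finger opening in cm, from 0 to 8.54; "x", "y", "z": the shift along the tool's x, y, z in cm; "spin": the turn about the tool's z in rad. A call has 1 to 10 rows; each row is the pose to reach, as a shift and turn from the pose commanded when the call began, along the tool's axes at that moment; what a row does not reach only later rows make up. A row lasts 1/8 s, in which the tool goes at most 62.5 mm and 10.7 degrees, less where a joint would pass 70% of its speed; a pose out of reach is approached as far as the arm can. A call with a gripper value outside its range is refused whole. The fingers move at their own pace and stop on an object; "newtons" is the grip in N (left out, the last holds). Time passes only in rows, so rows that repeat a pose let the fingers close. It gives the time, the measured TCP pose, the force and the opening at its end, in the units of the state.
- bot.read_state(): the state, without advancing time (a new reading comes with each control period).
- bot.grab_frame(name): name is "side" or "top" or "wrist"; returns (picture, depth): 400x640x3 uint8, red, green, blue; 400x640 float32, m along the optical axis (not along the pixel's ray), 0 where there is no reading.
- bot.calibration(name): a dict with "fx", "fy", "cx", "cy" (pixels), "R" (3x3) and "t" (3): a world point X has camera coordinates R X + t; the wrist camera has in their place "mount" (4x4, takes a point from camera to tool coordinates, whose origin is the TCP and whose axes are the flange's). Camera axes: x right, y down, z forward; pixel columns grow to the right and rows downward; lengths in m; the calibration is good to about 2 mm. A picture is of the moment at which its call begins: read the wrist's pose just before it. calibration takes no time and is no camera call.
- bot.finish_job(): hands the job in, once; it reports no verdict.
Trained networks look in the newest picture that a camera, given by its name, has taken for a name from the list of things; names that differ only in an ending like _2 or _b are one class to them, and where a whole thing is asked for, a point or a joint stands for the part that bears it (a point fixed in the world has none). Each returns a list of dicts, best first, with "score" (0 to 1); they miss things now and then, are a little off and sometimes report something else, mostly with a low value. They report only what shows in the picture. A call takes as long as a camera call. They do not tell look-alikes from the thing itself.
- bot.find_in(camera, query): "at" ([x, y, z] in m, in world coordinates, good to about 4 mm: the middle of the surface that is visible of it).
- bot.mark_of(camera, query): "at" ([x, y, z] in m, in world coordinates, good to about 4 mm: a listed point, or the origin of a listed thing).
The state is a dict: "time": time; "qpos": joint angles; "joint_velocities": joint speeds; "joint_efforts": joint torques, N m; "eef_pos": TCP position; "orientation": TCP orientation; "contact_force": force on the tool from outside, world axes, zero at the start; "torque": the same for the moment, N m; "grip_width": finger opening in m.
Only numpy, scipy, OpenCV 4.12 (cv2) and the standard library are available. Lean on these libraries where they do the work, as an engineer would, in place of code of your own. Each camera call takes 0.05 s, during which the arm holds its last target. There are 200 camera calls.

## Working session

There is one attempt and no reset: what is moved stays moved. The work goes in short steps, Python scripts to look and compute and a tool call to move; the robot and the scene stay as the last step left them, time stands still between calls to the robot, and variables do not carry over. Pictures are saved under pics/ and viewed, about 8 in all and at most 12, crops included, and the job is handed in when it is done.

Besides the shell and the picture viewer there is one more tool, called after "Request:" as name(argument=value, ...), one argument or row to a line, values as JSON. servo_tool: Moves the arm, as the interface text tells. Its arguments: {"type":"object","properties":{"increments":{"type":"array","items":{"type":"object","properties":{"hand":{"type":"number"},"x":{"type":"number"},"y":{"type":"number"},"z":{"type":"number"},"spin":{"type":"number"}}}},"newtons":{"type":"number"}},"required":["increments"]}

```bash
mkdir -p pics; ls; python3 - <<'E'
from workcell import bot
import cv2,numpy as np
s=bot.read_state();print({k:np.round(v,3).tolist() for k,v in s.items()})
for c in("side","top"):
    im,d=bot.grab_frame(c);cv2.imwrite(f"pics/{c}0.png",im[:,:,::-1])
    k=bot.calibration(c);print(c,{a:np.round(b,3).tolist() for a,b in k.items()})
    for q in("jig","jig_hole","lid_hinge","lid_push","plate_hole","rack","pin","glue","tape","plane"):
        print(q,[(round(r["score"],2),np.round(r["at"],3).tolist()) for r in bot.mark_of(c,q)][:5])
print(bot.calibration("wrist"))
E
```

```text
pics
{'time': 0.0, 'qpos': [62.01, 40.513, -1.584, 85.084, 1.261, 54.484, -4.327], 'joint_velocities': [-0.038, 0.057, -0.038, 0.029, 0.034, -0.054, -0.023], 'joint_efforts': [0.002, -88.323, 1.236, -23.618, 0.017, 0.007, 0.0], 'eef_pos': [0.248, -0.518, 0.231], 'orientation': [-179.937, 0.002, 25.601], 'contact_force': [0.994, -0.092, -0.022], 'torque': [0.001, 0.004, -0.001], 'grip_width': 0.085}
side {'fx': 519.208, 'fy': 519.208, 'cx': 318.583, 'cy': 205.727, 'R': [[-0.996, -0.091, 0.02], [-0.075, 0.662, -0.746], [0.055, -0.744, -0.666]], 't': [0.574, 0.102, 1.275]}
jig [(0.9, [0.535, -0.184, -0.001]), (0.45, [0.619, -0.2, 0.037])]
jig_hole [(0.9, [0.5, -0.176, 0.043])]
lid_hinge [(0.91, [0.623, -0.2, 0.039])]
lid_push [(0.92, [0.536, -0.185, 0.172])]
plate_hole [(0.68, [0.564, -0.188, 0.155])]
rack [(0.94, [0.51, 0.231, -0.001]), (0.2, [0.538, -0.185, 0.173])]
pin [(0.77, [0.523, 0.133, 0.0]), (0.73, [0.442, 0.151, 0.002]), (0.62, [0.514, 0.23, 0.004]), (0.6, [0.754, 0.008, 0.002]), (0.59, [0.421, 0.217, -0.001])]
glue [(0.82, [0.752, 0.006, -0.002])]
tape [(0.67, [0.498, -0.412
[... 609 characters left out ...]
0.218, -0.001]), (0.58, [0.51, 0.233, 0.005]), (0.49, [0.521, 0.138, 0.0]), (0.44, [0.434, 0.149, 0.001])]
glue [(0.66, [0.756, 0.012, 0.004])]
tape [(0.62, [0.501, -0.415, 0.0])]
plane [(0.85, [0.47, 0.405, 0.002]), (0.63, [0.756, 0.012, 0.003])]
{'fx': 311.0781392489177, 'fy': 311.0781392489177, 'cx': 320.9713395943222, 'cy': 194.16743838145592, 'mount': array([[ 4.67994840e-05, -9.57943136e-01, -2.86958093e-01,
         7.33049850e-02],
       [ 9.99999357e-01,  3.70059077e-04, -1.07226841e-03,
        -9.35601498e-05],
       [ 1.13336361e-03, -2.86957858e-01,  9.57942537e-01,
        -1.42827906e-01],
       [ 0.00000000e+00,  0.00000000e+00,  0.00000000e+00,
         1.00000000e+00]])}
```

View pics/side0.png

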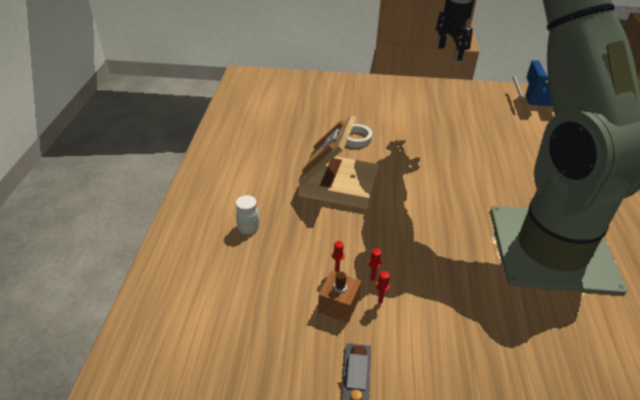

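View pics/top0.png

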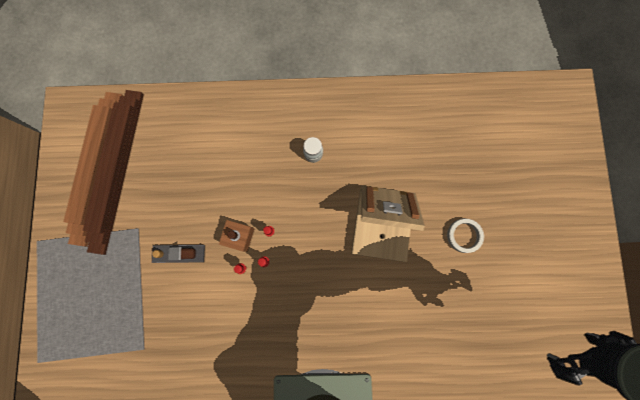

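Candidates for the pin (side image): three red look-alikes at (338,255), (376,262) and (383,285), plus the wooden-grip, steel-collar pin in the stand at (341,283). The description matches the one in the stand; I'll check it in a crop and plan the lid push.

```bash
cat > h.py <<'E'
import numpy as np
from scipy.spatial.transform import Rotation as R
from workcell import bot
def inc(targets,base=None):
    """rows (cm, rad) for world targets (x,y,z,yaw_deg), from measured pose or base=(x,y,z,yaw)"""
    s=bot.read_state(); p=np.array(s["eef_pos"]); yaw=s["orientation"][2]; Rm=R.from_euler("xyz",s["orientation"],degrees=True)
    if base is not None: p=np.array(base[:3]); yaw=base[3]; Rm=R.from_euler("xyz",[180,0,yaw],degrees=True)
    for t in targets:
        d=Rm.inv().apply(np.array(t[:3])-p)*100; sp=-np.radians((t[3]-yaw+180)%360-180)
        print(dict(x=round(d[0],2),y=round(d[1],2),z=round(d[2],2),spin=round(sp,3)))
def st():
    s=bot.read_state();print({k:np.round(s[k],4).tolist() for k in("time","eef_pos","orientation","contact_force","grip_width")})
E
python3 - <<'E'
from h import *
import cv2
im=cv2.imread("pics/side0.png");cv2.imwrite("pics/crop.png",cv2.resize(im[225:325,290:410],None,fx=5,fy=5,interpolation=cv2.INTER_CUBIC))
h=np.array([.6205,-.198]);o=np.array([.4985,-.177]);e=(o-h)/np.linalg.norm(o-h);print(np.degrees(np.arctan2(-e[1],-e[0])),np.linalg.norm(o-h))
L=[]
for a,lift in((51,.05),(51,.01),(40,.0),(30,0),(20,0),(10,0),(4,0),(0,0)):
    a=np.radians(a);u=.158*np.cos(a)-.0155*np.sin(a);z=.04+.158*np.sin(a)+.0155*np.cos(a)
    L.append((*(h+e*u),z+lift,-9.8)); print(np.round(L[-1],4))
inc(L[:1])
inc(L[1:],L[0])
E
```

```text
-9.766679395772703 0.12379418403139952
[ 0.5344 -0.1832  0.2225 -9.8   ]
[ 0.5344 -0.1832  0.1825 -9.8   ]
[ 0.511  -0.1792  0.1534 -9.8   ]
[ 0.4933 -0.1761  0.1324 -9.8   ]
[ 0.4794 -0.1737  0.1086 -9.8   ]
[ 0.4698 -0.1721  0.0827 -9.8   ]
[ 0.4662 -0.1714  0.0665 -9.8   ]
[ 0.4648 -0.1712  0.0555 -9.8   ]
{'x': np.float64(40.28), 'y': np.float64(-17.89), 'z': np.float64(0.87), 'spin': np.float64(0.618)}
{'x': np.float64(-0.0), 'y': np.float64(-0.0), 'z': np.float64(4.0), 'spin': np.float64(-0.0)}
{'x': np.float64(-2.37), 'y': np.float64(0.0), 'z': np.float64(6.91), 'spin': np.float64(-0.0)}
{'x': np.float64(-4.17), 'y': np.float64(0.0), 'z': np.float64(9.01), 'spin': np.float64(-0.0)}
{'x': np.float64(-5.58), 'y': np.float64(0.0), 'z': np.float64(11.39), 'spin': np.float64(-0.0)}
{'x': np.float64(-6.55), 'y': np.float64(0.0), 'z': np.float64(13.98), 'spin': np.float64(-0.0)}
{'x': np.float64(-6.91), 'y': np.float64(0.0), 'z': np.float64(15.61), 'spin': np.float64(-0.0)}
{'x': np.float64(-7.06), 'y': np.float64(0.0), 'z': np.float64(16.7), 'spin': np.float64(-0.0)}
```

View pics/crop.png

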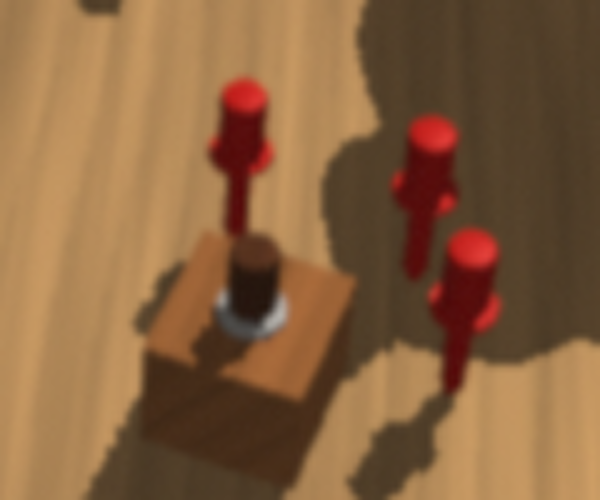

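The crop shows the stand pin with a brown wooden grip (255,275) and a silver collar (250,312). The other three, at (243,130), (430,165) and (470,275), are all red. The stand pin is the right one, so I'll start with the lid.

Request:
servo_tool(
  increments=[
    {"hand":0,"x":4,"y":-2,"z":-3,"spin":0.1},
    {"hand":0,"x":10,"y":-4.5,"z":-3,"spin":0.25},
    {"hand":0,"x":16,"y":-7,"z":-3,"spin":0.4},
    {"hand":0,"x":22,"y":-9.8,"z":-3,"spin":0.55},
    {"hand":0,"x":28,"y":-12.5,"z":-3,"spin":0.618},
    {"hand":0,"x":34,"y":-15.2,"z":-3,"spin":0.618},
    {"hand":0,"x":40.3,"y":-17.9,"z":-3,"spin":0.618},
    {"hand":0,"x":40.3,"y":-17.9,"z":-3,"spin":0.618},
    {"hand":0,"x":40.3,"y":-17.9,"z":-3,"spin":0.618},
    {"hand":0,"x":40.3,"y":-17.9,"z":0.9,"spin":0.618},
  ],
)

```text
time: 2.35
eef_pos: [0.5347, -0.1849, 0.2236]
orientation: [179.9, -0.2, -9.9]
contact_force: [-0.2, -0.6, -0.9]
grip_width: -0.0002
```

Request:
servo_tool(
  increments=[
    {"y":-0.15,"z":2},
    {"y":-0.15,"z":4},
    {"x":-1.2,"y":-0.15,"z":5.5},
    {"x":-2.4,"y":-0.15,"z":7},
    {"x":-3.4,"y":-0.15,"z":8.1},
    {"x":-4.2,"y":-0.15,"z":9.1},
    {"x":-4.9,"y":-0.15,"z":10.2},
    {"x":-5.6,"y":-0.15,"z":11.4},
    {"x":-6.1,"y":-0.15,"z":12.6},
    {"x":-6.5,"y":-0.15,"z":13.8},
  ],
)

```text
invalid input at $.increments[0]: expected keys hand, x, y, z, spin
```

Request:
servo_tool(
  increments=[
    {"x":-0.2,"z":0.8},
    {"x":-0.35,"z":1.5},
    {"x":-0.5,"z":2.1},
    {"x":-0.55,"z":2.5},
    {"x":-0.55,"z":2.8},
    {"x":-0.55,"z":2.9},
    {"x":-0.55,"z":2.9},
  ],
)

```text
invalid input at $.increments[0]: expected keys hand, x, y, z, spin
```

Request:
servo_tool(
  increments=[
    {"hand":0,"spin":0,"x":0,"y":-0.15,"z":2},
    {"hand":0,"spin":0,"x":0,"y":-0.15,"z":4},
    {"hand":0,"spin":0,"x":-1.2,"y":-0.15,"z":5.5},
    {"hand":0,"spin":0,"x":-2.4,"y":-0.15,"z":7},
    {"hand":0,"spin":0,"x":-3.4,"y":-0.15,"z":8.1},
    {"hand":0,"spin":0,"x":-4.2,"y":-0.15,"z":9.1},
    {"hand":0,"spin":0,"x":-4.9,"y":-0.15,"z":10.2},
    {"hand":0,"spin":0,"x":-5.6,"y":-0.15,"z":11.4},
    {"hand":0,"spin":0,"x":-6.1,"y":-0.15,"z":12.6},
    {"hand":0,"spin":0,"x":-6.5,"y":-0.15,"z":13.8},
  ],
)

```text
time: 3.6
eef_pos: [0.4699, -0.1722, 0.0843]
orientation: [180.0, -0.0, -9.9]
contact_force: [0.7, 0.3, 1.2]
grip_width: 0.0001
```

Request:
servo_tool(
  increments=[
    {"hand":0,"spin":0,"x":-0.2,"y":0,"z":0.8},
    {"hand":0,"spin":0,"x":-0.35,"y":0,"z":1.5},
    {"hand":0,"spin":0,"x":-0.5,"y":0,"z":2.1},
    {"hand":0,"spin":0,"x":-0.55,"y":0,"z":2.5},
    {"hand":0,"spin":0,"x":-0.55,"y":0,"z":2.8},
    {"hand":0,"spin":0,"x":-0.55,"y":0,"z":2.9},
    {"hand":0,"spin":0,"x":-0.55,"y":0,"z":2.9},
    {"hand":0,"spin":0,"x":-0.55,"y":0,"z":2.9},
  ],
)

```text
time: 4.6
eef_pos: [0.4652, -0.1694, 0.0555]
orientation: [-180.0, 0.0, -9.8]
contact_force: [-1.8, 0.1, 4.9]
grip_width: -0.0001
```

Request:
servo_tool(
  increments=[
    {"hand":0,"spin":0,"x":0,"y":0,"z":0.15},
    {"hand":0,"spin":0,"x":0,"y":0,"z":0.15},
    {"hand":0,"spin":0,"x":0,"y":0,"z":0.15},
    {"hand":0,"spin":0,"x":0,"y":0,"z":-5},
    {"hand":5,"spin":0,"x":0,"y":0,"z":-10},
    {"hand":5,"spin":0,"x":-2,"y":-2,"z":-14},
    {"hand":5,"spin":0,"x":-3,"y":-8,"z":-16},
    {"hand":5,"spin":0,"x":-3,"y":-14,"z":-16},
    {"hand":5,"spin":0,"x":-3,"y":-20,"z":-16},
    {"hand":5,"spin":0,"x":-3,"y":-26,"z":-16},
  ],
)

```text
time: 5.85
eef_pos: [0.4802, 0.094, 0.2156]
orientation: [-180.0, -0.0, -9.8]
contact_force: [1.3, -1.0, -0.3]
grip_width: 0.0498
```

```bash
python3 - <<'E'
from h import *
import cv2
st()
for c in("side","top","wrist"):
  for i in range(2):
    im,d=bot.grab_frame(c)
    for q in("jig_hole","lid_hinge","lid_push","plate_hole","rack","pin"):
        r=bot.mark_of(c,q);print(c,q,[(round(r["score"],2),np.round(r["at"],4).tolist()) for r in r if r["score"]>.3][:4])
  cv2.imwrite(f"pics/{c}1.png",im[:,:,::-1]);np.save(f"{c}1.npy",d)
st()
a=cv2.imread("pics/side1.png")[100:320,220:420];b=cv2.imread("pics/wrist1.png")
cv2.imwrite("pics/m1.png",np.hstack([cv2.resize(a,(364,400)),cv2.resize(b,(436,400))]))
E
```

```text
{'time': 5.85, 'eef_pos': [0.4802, 0.094, 0.2156], 'orientation': [-179.9804, -0.0281, -9.7918], 'contact_force': [1.3257, -0.9907, -0.3327], 'grip_width': 0.0498}
side jig_hole [(0.82, [0.5006, -0.1768, 0.0438])]
side lid_hinge [(0.6, [0.6196, -0.1972, 0.042])]
side lid_push [(0.65, [0.4646, -0.1736, 0.0539])]
side plate_hole [(0.63, [0.5013, -0.178, 0.0697])]
side rack [(0.77, [0.5142, 0.2314, -0.0041])]
side pin [(0.8, [0.443, 0.1526, -0.0006]), (0.62, [0.5224, 0.1313, -0.0051]), (0.6, [0.4184, 0.2158, 0.0]), (0.52, [0.516, 0.2333, 0.0032])]
side jig_hole [(0.9, [0.4986, -0.1745, 0.0452])]
side lid_hinge [(0.66, [0.6201, -0.2002, 0.0386])]
side lid_push [(0.81, [0.4649, -0.1721, 0.0523])]
side plate_hole [(0.49, [0.5009, -0.179, 0.0714])]
side rack [(0.62, [0.5151, 0.2305, -0.0046])]
side pin [(0.75, [0.4175, 0.2143, -0.0006]), (0.66, [0.4434, 0.151, 0.0018]), (0.56, [0.5201, 0.1333, -0.0027]), (0.55, [0.5118, 0.2286, 0.0054])]
top jig_hole [(0.95, [0.5028, -0.1784, 0.0432])]
top lid_hinge [(0.88, [0.6195, -0.1976, 0.0407]), (0.37, [0.5355, -0.1852, -0.0022])]
top lid_push [(0.68,
[... 583 characters left out ...]
0.5376, -0.1815, 0.0026])]
wrist pin [(0.88, [0.5161, 0.1309, -0.0004]), (0.82, [0.4224, 0.2187, 0.0018]), (0.68, [0.4373, 0.1482, 0.0019]), (0.62, [0.5111, 0.225, 0.0026])]
wrist jig_hole [(0.84, [0.503, -0.1777, 0.0404])]
wrist lid_hinge []
wrist lid_push [(0.72, [0.4697, -0.1672, 0.0502])]
wrist plate_hole [(0.61, [0.5003, -0.1771, 0.0664])]
wrist rack [(0.81, [0.5072, 0.2335, -0.0001])]
wrist pin [(0.96, [0.5125, 0.2267, 0.0058]), (0.87, [0.44, 0.1515, 0.0008]), (0.82, [0.421, 0.2177, -0.0005]), (0.79, [0.5213, 0.1336, -0.001])]
{'time': 7.95, 'eef_pos': [0.4801, 0.0918, 0.2153], 'orientation': [-179.9949, 0.0029, -9.8109], 'contact_force': [-0.441, 1.1737, 0.0406], 'grip_width': 0.0501}
```

View pics/m1.png

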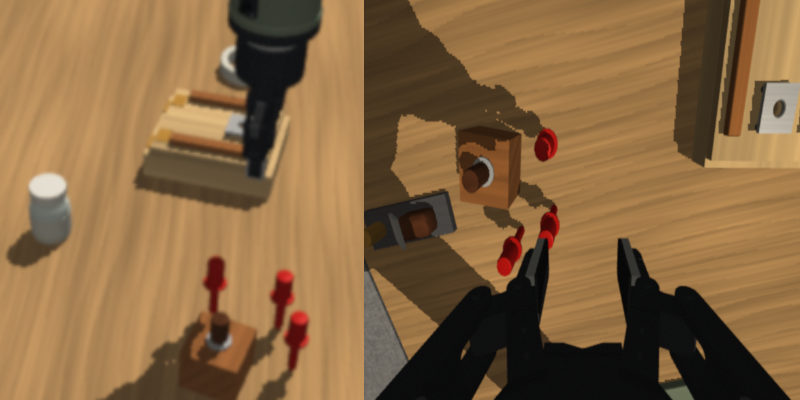

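The lid is shut flat (side part, 215,150). The wrist part shows the plate hole at (778,108) and the wooden pin at (480,175). Next I'll go over the pin.

```bash
python3 -c "
from h import *
inc([(.512,.229,.19,-9.8)])"
```

```text
{'x': np.float64(0.81), 'y': np.float64(-14.06), 'z': np.float64(2.53), 'spin': np.float64(-0.0)}
```

Request:
servo_tool(
  increments=[
    {"hand":5,"spin":0,"x":0.2,"y":-5,"z":0},
    {"hand":5,"spin":0,"x":0.5,"y":-10,"z":0},
    {"hand":5,"spin":0,"x":0.8,"y":-14.1,"z":1},
    {"hand":5,"spin":0,"x":0.8,"y":-14.1,"z":2.5},
    {"hand":5,"spin":0,"x":0.8,"y":-14.1,"z":2.5},
    {"hand":5,"spin":0,"x":0.8,"y":-14.1,"z":2.5},
  ],
)

```text
time: 8.7
eef_pos: [0.5122, 0.2289, 0.1909]
orientation: [-180.0, -0.0, -9.9]
contact_force: [0.3, -0.1, 0.2]
grip_width: 0.05
```

```bash
cat >> h.py <<'E'
def wcloud():
    s=bot.read_state(); im,d=bot.grab_frame("wrist"); k=bot.calibration("wrist")
    v,u=np.mgrid[:400,:640]; P=np.stack([(u-k["cx"])/k["fx"]*d,(v-k["cy"])/k["fy"]*d,d],-1)
    M=k["mount"]; P=P@M[:3,:3].T+M[:3,3]
    P=R.from_euler("xyz",s["orientation"],degrees=True).apply(P.reshape(-1,3)).reshape(P.shape)+s["eef_pos"]
    P[d==0]=np.nan
    return im,d,P
E
python3 - <<'E'
from h import *
import cv2
st()
im,d,P=wcloud()
cv2.imwrite("pics/w2.png",im[:,:,::-1])
for q in("rack","pin"):
  print(q,[(round(r["score"],2),np.round(r["at"],4).tolist()) for r in bot.mark_of("wrist",q)][:4])
n=np.linalg.norm(P[...,:2]-[.512,.229],axis=-1)<.03
for lo,hi in((.095,.108),(.070,.094),(.058,.068)):
    m=n&(P[...,2]>lo)&(P[...,2]<hi);q=P[m];v,u=np.where(m)
    print(lo,m.sum(),np.round(q.mean(0),4) if m.sum() else 0,np.round(np.percentile(q,[3,97],axis=0),4) if m.sum() else 0,u.mean(),v.mean())
E
```

```text
{'time': 8.7, 'eef_pos': [0.5122, 0.2289, 0.1909], 'orientation': [-179.9852, -0.0237, -9.8577], 'contact_force': [0.3379, -0.1352, 0.2416], 'grip_width': 0.05}
rack [(0.94, [0.5089, 0.2294, 0.0005]), (0.58, [0.4668, 0.407, -0.0004])]
pin [(0.97, [0.4228, 0.2141, -0.0016]), (0.9, [0.5187, 0.1337, -0.0025]), (0.84, [0.4374, 0.1499, 0.0034]), (0.58, [0.5109, 0.228, 0.0038])]
0.095 589 [0.513  0.2302 0.1016] [[0.5032 0.221  0.0972]
 [0.5216 0.2395 0.1033]] 319.71986417657047 197.84550084889642
0.07 164 [0.5202 0.2291 0.0824] [[0.5146 0.2203 0.0708]
 [0.5225 0.2397 0.0929]] 319.6585365853659 182.6890243902439
0.058 2566 [0.5153 0.2279 0.0627] [[0.4857 0.2024 0.0611]
 [0.5388 0.2555 0.0666]] 322.0 181.76461418550272
```

View pics/w2.png

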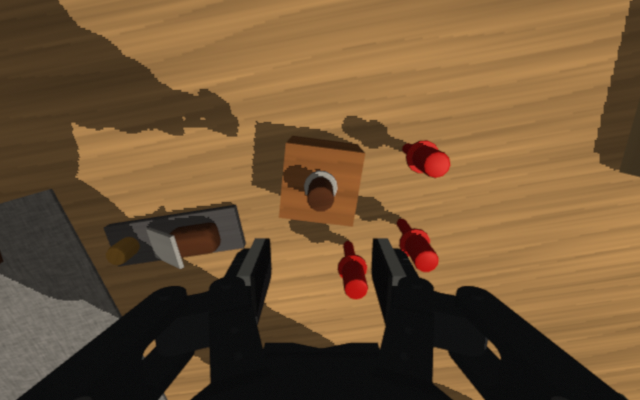

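The wooden pin's top is at (320,195), z 0.102 as expected. The reds are at (430,160), (420,250) and (352,275), clear of the jaws. I'll descend and grasp.

Request:
servo_tool(
  increments=[
    {"hand":5,"spin":0,"x":0,"y":-0.13,"z":4},
    {"hand":5,"spin":0,"x":0,"y":-0.13,"z":8},
    {"hand":5,"spin":0,"x":0,"y":-0.13,"z":11},
    {"hand":5,"spin":0,"x":0,"y":-0.13,"z":12.1},
    {"hand":5,"spin":0,"x":0,"y":-0.13,"z":12.1},
    {"hand":1.5,"spin":0,"x":0,"y":-0.13,"z":12.1},
    {"hand":1.5,"spin":0,"x":0,"y":-0.13,"z":12.1},
    {"hand":1.5,"spin":0,"x":0,"y":-0.13,"z":12.1},
    {"hand":1.5,"spin":0,"x":0,"y":-0.13,"z":12.1},
    {"hand":1.5,"spin":0,"x":0,"y":-0.13,"z":12.1},
  ],
  newtons=60,
)

```text
time: 10.1
eef_pos: [0.5127, 0.2309, 0.0706]
orientation: [-179.9, -0.1, -9.8]
contact_force: [-0.7, -0.2, 9.9]
grip_width: 0.0206
```

Request:
servo_tool(
  increments=[
    {"hand":1.5,"spin":0,"x":0,"y":0,"z":-1.5},
    {"hand":1.5,"spin":0,"x":0,"y":0,"z":-3},
    {"hand":1.5,"spin":0,"x":0,"y":0,"z":-5},
    {"hand":1.5,"spin":0,"x":0,"y":0,"z":-8},
    {"hand":1.5,"spin":0,"x":0,"y":0,"z":-12},
    {"hand":1.5,"spin":0,"x":0,"y":0,"z":-14},
    {"hand":1.5,"spin":0,"x":0,"y":0,"z":-14},
    {"hand":1.5,"spin":0,"x":0,"y":0,"z":-14},
  ],
)

```text
time: 11.1
eef_pos: [0.5119, 0.2306, 0.2091]
orientation: [180.0, 0.0, -9.8]
contact_force: [0.5, 1.1, -0.3]
grip_width: 0.0201
```

```bash
python3 - <<'E'
from h import *
import cv2
st()
im,d,P=wcloud()
cv2.imwrite("pics/w3.png",im[100:400,120:520,::-1]); np.save("w3.npy",P)
sm,_=bot.grab_frame("side");cv2.imwrite("pics/s3.png",sm[:,:,::-1])
cv2.imwrite("pics/m3.png",np.hstack([cv2.resize(sm[130:330,270:420],(300,400))[:,:,::-1],cv2.resize(im[100:380,120:520],(500,400))[:,:,::-1]]))
print(bot.mark_of("side","pin")[:6]);
inc([(.501,-.177,.21,-9.8)])
E
```

```text
{'time': 11.1, 'eef_pos': [0.5119, 0.2306, 0.2091], 'orientation': [179.9928, 0.0311, -9.8073], 'contact_force': [0.5497, 1.0505, -0.3236], 'grip_width': 0.0201}
[{'at': [0.4204, 0.2148, 0.0013], 'score': 0.84}, {'at': [0.4405, 0.1509, -0.0014], 'score': 0.62}, {'at': [0.5207, 0.1325, -0.0025], 'score': 0.62}, {'at': [0.5133, 0.2309, 0.1427], 'score': 0.6}]
{'x': np.float64(5.87), 'y': np.float64(40.35), 'z': np.float64(-0.11), 'spin': np.float64(-0.0)}
```

View pics/m3.png

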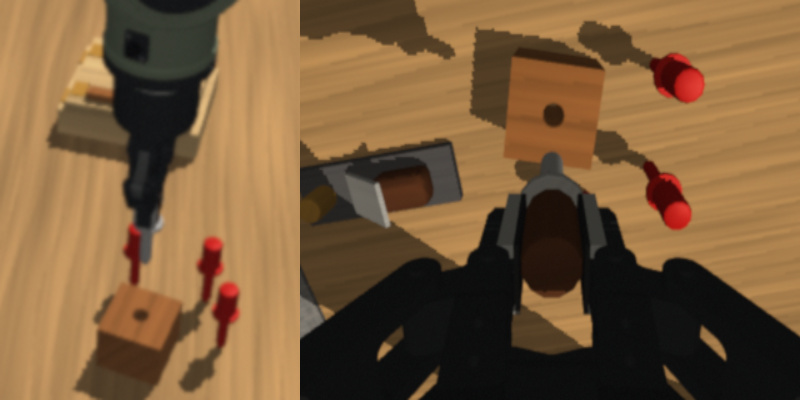

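The pin is held upright (wrist 553,215; its tip shows at 553,160) and the stand is empty. I'll move to just in front of the plate to measure the hole with the wrist camera.

Request:
servo_tool(
  increments=[
    {"hand":1.5,"spin":0,"x":0,"y":5,"z":0},
    {"hand":1.5,"spin":0,"x":0,"y":10,"z":0},
    {"hand":1.5,"spin":0,"x":0,"y":15,"z":0},
    {"hand":1.5,"spin":0,"x":0,"y":20,"z":0},
    {"hand":1.5,"spin":0,"x":0,"y":25,"z":0},
    {"hand":1.5,"spin":0,"x":0.5,"y":30,"z":0},
    {"hand":1.5,"spin":0,"x":1,"y":35,"z":0},
    {"hand":1.5,"spin":0,"x":1.5,"y":38,"z":0},
    {"hand":1.5,"spin":0,"x":1.5,"y":40.3,"z":1},
    {"hand":1.5,"spin":0,"x":1.5,"y":40.3,"z":2},
  ],
)

```text
time: 12.5
eef_pos: [0.4578, -0.1704, 0.1887]
orientation: [180.0, 0.0, -10.0]
contact_force: [0.4, 0.5, -0.0]
grip_width: 0.0204
```

Request:
servo_tool(
  increments=[
    {"hand":1.5,"spin":0,"x":0,"y":0,"z":0.3},
    {"hand":1.5,"spin":0,"x":0,"y":0,"z":0.3},
    {"hand":1.5,"spin":0,"x":0,"y":0,"z":0.3},
  ],
)

```text
time: 12.88
eef_pos: [0.4586, -0.1685, 0.1865]
orientation: [-180.0, -0.0, -9.8]
contact_force: [-0.0, -0.3, -1.5]
grip_width: 0.0204
```

```bash
python3 - <<'E'
from h import *
import cv2
st()
for i in range(2):
  im,d,P=wcloud()
  for c in("wrist","side"):
    if c=="side": bot.grab_frame(c)
    for q in("plate_hole","jig_hole","pin"): print(c,q,[(round(r["score"],2),np.round(r["at"],4).tolist()) for r in bot.mark_of(c,q)][:4])
cv2.imwrite("pics/w4.png",cv2.resize(im[60:400,120:520,::-1],None,fx=1.7,fy=1.7)); cv2.imwrite("pics/w4full.png",im[:,:,::-1]); np.save("w4.npy",P)
st()
E
```

```text
{'time': 12.875, 'eef_pos': [0.4586, -0.1685, 0.1865], 'orientation': [-179.9924, -0.0185, -9.767], 'contact_force': [-0.0225, -0.2806, -1.4865], 'grip_width': 0.0204}
wrist plate_hole [(0.83, [0.4999, -0.1771, 0.0641])]
wrist jig_hole [(0.81, [0.5046, -0.1777, 0.0431])]
wrist pin [(0.95, [0.5205, 0.1314, -0.0005]), (0.93, [0.456, -0.1715, 0.1211]), (0.59, [0.4431, 0.1497, 0.0029])]
side plate_hole [(0.7, [0.5032, -0.1793, 0.0682])]
side jig_hole [(0.8, [0.4978, -0.1756, 0.0469])]
side pin [(0.67, [0.459, -0.1684, 0.1219]), (0.67, [0.5245, 0.1355, -0.0038]), (0.57, [0.4191, 0.2157, 0.0009])]
wrist plate_hole [(0.88, [0.5007, -0.1739, 0.0642])]
wrist jig_hole [(0.83, [0.5038, -0.1811, 0.0423])]
wrist pin [(0.92, [0.4548, -0.1714, 0.1214]), (0.63, [0.5216, 0.1295, 0.0009]), (0.58, [0.4417, 0.1466, 0.0026])]
side plate_hole [(0.47, [0.4995, -0.1804, 0.0719])]
side jig_hole [(0.86, [0.4974, -0.1742, 0.0447])]
side pin [(0.82, [0.4186, 0.2171, 0.0001]), (0.69, [0.5148, 0.2289, -0.0055]), (0.68, [0.4421, 0.1498, -0.0009]), (0.55, [0.5254, 0.1345, -0.0054])]
{'time': 13.675, 'eef_pos': [0.4583, -0.169, 0.1863], 'orientation': [-179.995, 0.0036, -9.8083], 'contact_force': [-0.4846, 0.1194, -0.7438], 'grip_width': 0.0206}
```

View pics/w4.png

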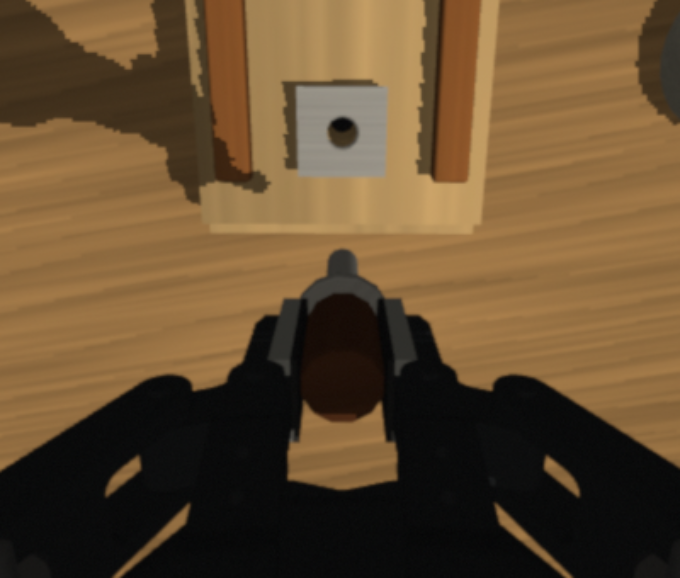

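```bash
python3 - <<'E'
from h import *
import cv2
im=cv2.imread("pics/w4full.png").astype(int);P=np.load("w4.npy");k=bot.calibration("wrist");M=k["mount"]
s=bot.read_state();T=np.eye(4);T[:3,:3]=R.from_euler("xyz",s["orientation"],degrees=True).as_matrix();T[:3,3]=s["eef_pos"]
def ray(u,v,z):
    W=T@M;d=W[:3,:3]@[(u-k["cx"])/k["fx"],(v-k["cy"])/k["fy"],1];o=W[:3,3];return o+d*(z-o[2])/d[2]
def proj(p):
    c=np.linalg.inv(M)@np.r_[p,1];return c[0]/c[2]*k["fx"]+k["cx"],c[1]/c[2]*k["fy"]+k["cy"]
# plate: grey pixels in crop; hole: inside
sub=im[100:175,285:360];g=(np.ptp(sub,axis=2)<25)&(sub.mean(2)>110)
n,l,stt,cen=cv2.connectedComponentsWithStats(g.astype(np.uint8));i=1+stt[1:,4].argmax()
c=[x for x in cv2.findContours((l==i).astype(np.uint8),cv2.RETR_CCOMP,cv2.CHAIN_APPROX_NONE)[0]]
for x in c:
    if len(x)>15:
        (cx,cy),(w,h),_=cv2.minAreaRect(x);print("contour",len(x),cx+285,cy+100,w,h,np.round(ray(cx+285,cy+100,.0665),4))
m=P[100:175,285:360][l==i];print("plate cloud",np.round(np.nanmedian(m,0),4),np.round((np.nanpercentile(m,1,axis=0)+np.nanpercentile(m,99,axis=0))/2,4))
for z in(.060,.064,.066):print("tip proj",z,proj([0,0,z]))
# columns for pin: print row profile of shank
Ti=np.linalg.inv(T);Q=P@Ti[:3,:3].T+Ti[:3,3]
for v in range(200,300,6):
    r=Q[v,295:350];ok=(r[:,2]>-.04)&(r[:,2]<.075)&(abs(r[:,1])<.016)&(abs(r[:,0])<.03)
    if ok.sum():u=np.where(ok)[0]+295;print(v,u.min(),u.max(),np.round(r[ok].mean(0)*1000,1),np.round(np.ptp(r[ok][:,1])*1000,1))
E
```

```text
contour 202 320.0 136.5 51.0 52.0 [ 0.5025 -0.1753  0.0665]
contour 58 321.25000381469727 137.25 20.50609588623047 19.798988342285156 [ 0.5017 -0.1762  0.0665]
plate cloud [ 0.5035 -0.1751  0.0668] [ 0.5021 -0.1754  0.0667]
tip proj 0.06 (np.float64(321.4892312945333), np.float64(211.20167662954765))
tip proj 0.064 (np.float64(321.4892911805821), np.float64(209.2699509998398))
tip proj 0.066 (np.float64(321.48932034534107), np.float64(208.32919244965026))
212 313 328 [ 4.2 -0.6 47. ] 9.9
218 312 329 [ 3.9 -0.6 36.7] 10.9
224 306 334 [12.9 -0.8  5.1] 14.6
230 300 342 [ 9.8 -0.3  4.6] 21.8
236 295 349 [ 8.7  0.3 -0.4] 26.1
242 295 349 [ 8.5  0.2 -6.8] 25.0
248 295 349 [  8.5   0.2 -13.2] 23.8
254 295 349 [  8.4   0.2 -18.8] 23.1
260 295 348 [  8.3  -0.  -24. ] 21.7
266 295 349 [  7.8   0.2 -28.3] 21.5
272 295 349 [  6.6   0.1 -31. ] 21.1
278 295 349 [  4.3   0.2 -31.7] 21.1
284 295 349 [  1.7   0.2 -32. ] 21.2
290 295 349 [ -1.1   0.2 -31.9] 21.2
296 295 349 [ -4.    0.2 -31.9] 21.4
```

```bash
python3 -c "
from h import *
inc([(.5022,-.1762,.1865,-9.8),(.5022,-.1762,.137,-9.8)])"
```

```text
{'x': np.float64(4.45), 'y': np.float64(-0.04), 'z': np.float64(-0.02), 'spin': np.float64(-0.0)}
{'x': np.float64(4.45), 'y': np.float64(-0.04), 'z': np.float64(4.93), 'spin': np.float64(-0.0)}
```

Request:
servo_tool(
  increments=[
    {"hand":1.5,"spin":0,"x":2.5,"y":-0.04,"z":0},
    {"hand":1.5,"spin":0,"x":4.45,"y":-0.04,"z":0},
    {"hand":1.5,"spin":0,"x":4.45,"y":-0.04,"z":2},
    {"hand":1.5,"spin":0,"x":4.45,"y":-0.04,"z":4},
    {"hand":1.5,"spin":0,"x":4.45,"y":-0.04,"z":4.9},
    {"hand":1.5,"spin":0,"x":4.45,"y":-0.04,"z":4.9},
    {"hand":1.5,"spin":0,"x":4.45,"y":-0.04,"z":4.9},
    {"hand":1.5,"spin":0,"x":4.45,"y":-0.04,"z":4.9},
  ],
)

```text
time: 14.68
eef_pos: [0.5025, -0.1763, 0.1379]
orientation: [180.0, -0.0, -9.8]
contact_force: [-0.2, 0.3, 0.1]
grip_width: 0.0208
```

```bash
python3 - <<'E'
from h import *
import cv2
st()
a,_=bot.grab_frame("wrist");print([(round(r["score"],2),np.round(r["at"],4).tolist()) for r in bot.mark_of("wrist","pin")][:3])
b,_=bot.grab_frame("side");print([(round(r["score"],2),np.round(r["at"],4).tolist()) for r in bot.mark_of("side","pin")][:4])
c,_=bot.grab_frame("top")
cv2.imwrite("pics/m5.png",np.hstack([cv2.resize(a[130:330,220:420],(400,400)),cv2.resize(b[110:230,280:400],(400,400))])[:,:,::-1])
E
```

```text
{'time': 14.675, 'eef_pos': [0.5025, -0.1763, 0.1379], 'orientation': [179.9971, -0.0494, -9.81], 'contact_force': [-0.1713, 0.2615, 0.0841], 'grip_width': 0.0208}
[(0.72, [0.4411, 0.1484, 0.0017]), (0.62, [0.5022, -0.1784, 0.0717]), (0.21, [0.5032, -0.1775, 0.0421])]
[(0.68, [0.5037, -0.1768, 0.07]), (0.63, [0.4423, 0.15, -0.001]), (0.6, [0.4196, 0.2166, 0.001]), (0.55, [0.523, 0.133, -0.0017])]
```

View pics/m5.png

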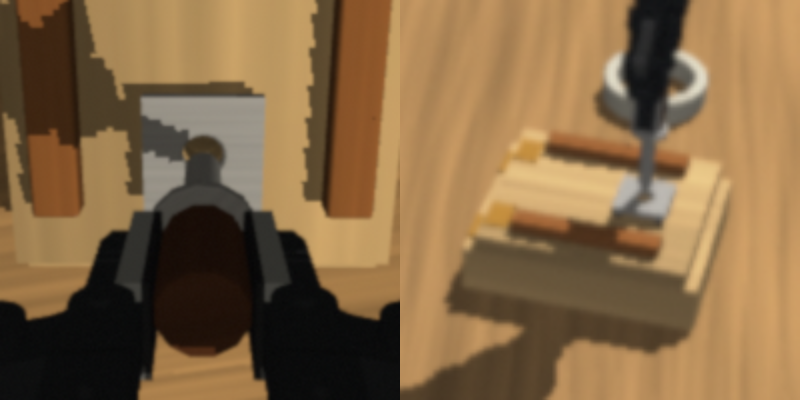

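The tip (203,165 in the wrist half) lines up with the hole (205,152) and sits just above the plate. I'll insert in steps and watch the force.

Request:
servo_tool(
  increments=[
    {"hand":1.5,"spin":0,"x":0,"y":0,"z":0.4},
    {"hand":1.5,"spin":0,"x":0,"y":0,"z":0.8},
    {"hand":1.5,"spin":0,"x":0,"y":0,"z":1.2},
    {"hand":1.5,"spin":0,"x":0,"y":0,"z":1.6},
    {"hand":1.5,"spin":0,"x":0,"y":0,"z":1.8},
    {"hand":1.5,"spin":0,"x":0,"y":0,"z":1.8},
  ],
)

```text
time: 15.68
eef_pos: [0.5021, -0.1762, 0.1192]
orientation: [-180.0, 0.0, -9.8]
contact_force: [-0.3, -0.3, -0.6]
grip_width: 0.0208
```

Request:
servo_tool(
  increments=[
    {"hand":1.5,"spin":0,"x":0,"y":0,"z":0.5},
    {"hand":1.5,"spin":0,"x":0,"y":0,"z":1},
    {"hand":1.5,"spin":0,"x":0,"y":0,"z":1.5},
    {"hand":1.5,"spin":0,"x":0,"y":0,"z":2},
    {"hand":1.5,"spin":0,"x":0,"y":0,"z":2.5},
    {"hand":1.5,"spin":0,"x":0,"y":0,"z":2.5},
  ],
)

```text
time: 16.42
eef_pos: [0.5021, -0.1761, 0.0939]
orientation: [-180.0, 0.0, -9.8]
contact_force: [-0.1, -1.3, -0.8]
grip_width: 0.02
```

Request:
servo_tool(
  increments=[
    {"hand":1.5,"spin":0,"x":0,"y":0,"z":0.5},
    {"hand":1.5,"spin":0,"x":0,"y":0,"z":1},
    {"hand":1.5,"spin":0,"x":0,"y":0,"z":1.5},
    {"hand":1.5,"spin":0,"x":0,"y":0,"z":2},
    {"hand":1.5,"spin":0,"x":0,"y":0,"z":2.3},
    {"hand":1.5,"spin":0,"x":0,"y":0,"z":2.6},
    {"hand":1.5,"spin":0,"x":0,"y":0,"z":2.6},
    {"hand":1.5,"spin":0,"x":0,"y":0,"z":2.6},
  ],
  newtons=80,
)

```text
time: 17.42
eef_pos: [0.5023, -0.1762, 0.0689]
orientation: [-180.0, -0.0, -9.8]
contact_force: [-4.5, 1.5, 17.2]
grip_width: 0.0199
```

Request:
servo_tool(
  increments=[
    {"hand":1.5,"spin":0,"x":0,"y":0,"z":0.1},
    {"hand":1.5,"spin":0,"x":0,"y":0,"z":0.1},
    {"hand":1.5,"spin":0,"x":0,"y":0,"z":0.1},
  ],
)

```text
time: 17.8
eef_pos: [0.5024, -0.1762, 0.0687]
orientation: [-180.0, -0.1, -9.8]
contact_force: [-7.8, 3.3, 34.8]
grip_width: 0.0203
```

```bash
python3 - <<'E'
from h import *
import cv2
st()
im,d,P=wcloud()
for c in("wrist","side"):
    if c=="side": b,_=bot.grab_frame(c)
    for q in("pin","plate_hole","lid_push","jig_hole"):print(c,q,[(round(r["score"],2),np.round(r["at"],4).tolist()) for r in bot.mark_of(c,q)][:4])
s=bot.read_state();sub=np.linalg.norm(P[...,:2]-np.array(s["eef_pos"][:2]),axis=-1)
m=(sub<.010)&(P[...,2]>.09);print("grip top z",np.nanpercentile(P[m][:,2],[50,90]),m.sum())
ang=np.radians(-9.8);ex=np.array([np.cos(ang),np.sin(ang)]);ey=np.array([-ex[1],ex[0]]);D=P[...,:2]-[.502,-.176];a=D@ex;y=D@ey
for n,m in(("plate",(abs(a-.019)<.002)&(abs(y)<.017)),("lid",(abs(a-.05)<.02)&(abs(y)<.03)),("lid front",(abs(a+.04)<.005)&(abs(abs(y)-.05)<.01))):
    z=P[m][:,2];print(n,m.sum(),np.nanmedian(z) if m.sum() else None)
cv2.imwrite("pics/m6.png",np.hstack([cv2.resize(im[130:330,220:420],(400,400)),cv2.resize(b[110:230,280:400],(400,400))])[:,:,::-1])
st()
E
```

```text
{'time': 17.8, 'eef_pos': [0.5024, -0.1762, 0.0687], 'orientation': [-179.9899, -0.0641, -9.8196], 'contact_force': [-7.8167, 3.3418, 34.7772], 'grip_width': 0.0203}
wrist pin [(0.82, [0.4971, -0.1766, 0.0043])]
wrist plate_hole []
wrist lid_push [(0.72, [0.4721, -0.1699, 0.0507])]
wrist jig_hole [(0.95, [0.5027, -0.1786, 0.0398])]
side pin [(0.77, [0.4183, 0.2147, 0.001]), (0.72, [0.5027, -0.4132, 0.0054]), (0.71, [0.5222, 0.1321, -0.0011]), (0.56, [0.4434, 0.1522, 0.0036])]
side plate_hole [(0.61, [0.4997, -0.1791, 0.0645])]
side lid_push []
side jig_hole [(0.95, [0.5012, -0.1766, 0.0457])]
grip top z [0.10013623 0.10129587] 2024
plate 5720 0.1564241226895971
lid 9531 0.05570003201627049
lid front 0 None
{'time': 18.3, 'eef_pos': [0.5024, -0.1762, 0.0686], 'orientation': [-179.9909, -0.0615, -9.8198], 'contact_force': [-7.5396, 2.704, 35.6837], 'grip_width': 0.0198}
```

View pics/m6.png

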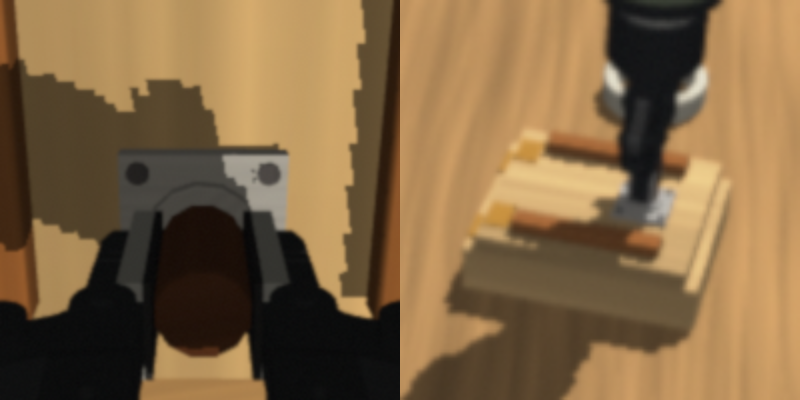

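The plate is flat (its studs protrude at 137,172 and 268,172; grip top at 0.100) and the lid top is at 55.7 mm. The push of 35 N is more than needed, so I'll ease it a little.

Request:
servo_tool(
  increments=[
    {"hand":1.5,"spin":0,"x":-0.05,"y":0,"z":-0.05},
    {"hand":1.5,"spin":0,"x":-0.05,"y":0,"z":-0.05},
    {"hand":1.5,"spin":0,"x":-0.05,"y":0,"z":-0.05},
    {"hand":1.5,"spin":0,"x":-0.05,"y":0,"z":-0.05},
  ],
)

```text
time: 18.8
eef_pos: [0.5023, -0.1762, 0.0688]
orientation: [-180.0, -0.1, -9.8]
contact_force: [-2.0, 1.5, 25.1]
grip_width: 0.02
```

```bash
python3 - <<'E'
from h import *
im,d,P=wcloud()
print("plate z",np.nanmedian(P[208:214,295:345,2]),"grip top",np.nanpercentile(P[290:300,310:330,2],[50]))
st()
bot.finish_job()
st()
E
```

```text
plate z 0.06058117781600979 grip top [0.10043977]
{'time': 18.85, 'eef_pos': [0.5023, -0.1762, 0.0688], 'orientation': [-179.9983, -0.0999, -9.8118], 'contact_force': [-3.419, 1.8716, 25.3114], 'grip_width': 0.0197}
the job is handed in; nothing more can be done
the job is handed in; nothing more can be done
```

I shut the upper half, took the wooden-grip pin from its stand, and pushed it through the plate and both halves. I handed the job in at about 19 s with the pin still gripped and pressed down. No verdict is reported on hand-in, so the result below rests on my own measurements.

- **Plate:** its top is at 60.6 mm, which is flat against the upper half (60.5 mm expected).
- **Upper half:** its top measured 55.7 mm at the previous look, before I eased the push slightly. Shut is 55 mm.
- **Pin depth:** the grip top is at 100.4 mm, so the tip is about 4.4 mm above the bench. That is roughly 35.6 mm below the lower half's top.
- **Pin position:** the pin is upright. The gripper is within about 1 mm of the hole position I measured.
- **Push and grip:** the downward push is about 25 N, eased from 35 N, with about 4 N sideways. The grip is set to 80 N and the fingers read 19.7 mm open.

**Disagreements:**
- One wrist-camera network reading put the pin's tip about 5 mm off in x, at 0.497. The gripper pose and the free insertion contradict it, so I took it as noise.
- The side camera's network did not report the pin in the jig at that look, and put one "pin" at the tape roll instead.
- My first plate-height reading used the wrong image region. I redid it before handing in.

I kept clear of the glue jar, tape roll, hand plane and red look-alike pins, but did not re-measure the jar, roll and plane at the end.

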